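Stamp a delivery slip from the screw-top stamp canister

ROBOT

A 7-joint arm with a two-finger parallel gripper is mounted at the origin on a cart in front of the work surface, level with it; the furniture and walls round the work are solid. World frame = base frame: x ahead of the robot, y to its left, z up, the work surface at z = 0. Lengths are in m, angles in rad, forces in N, time in s.
With the tool pointing down it reaches from about 0.425 to 0.95 m from the base axis. Payload 4.7 kg.
Tool frame: the origin (TCP) lies between the finger pads; the fingertips stand tips_ahead ahead of it and the grasp point (between the pads) lies 6 mm ahead of it (tips_ahead is the distance from the TCP to the fingertips, in m); z points along the fingers, y is the line along which they close (so a half turn about z gives the same grasp; the last joint's range is limited). The gripper opens to 85 mm and grips with 20 to 120 N. Pads are 22 mm wide; open, the fingers measure 114 mm over their backs; the gripper's body (76 mm by 85 mm) begins 54 mm behind the grasp point. The pads swing forward as they close: fully open they stand 13 mm farther back than shut.
Start: joints at [-1.207, 0.469, -0.049, 1.532, 0.024, 1.141, -0.082], TCP at [0.258, 0.624, 0.256] pointing down, gripper open.
Joint ranges: [-2.59, 2.59], [-0.33, 1.99], [-1.39, 1.29], [0.1, 2.45], [-1.04, 4.18], [0.21, 1.99], [-2.66, 2.66]. Speed limits (rad/s): [2.57, 2.57, 3.14, 3.14, 3.14, 3.14, 3.14].

INTERFACE

Orientations are given as [roll, pitch, yaw] about the fixed x, y, z axes, in that order (R = Rz(yaw) Ry(pitch) Rx(roll)).
In Python, from plant import * gives the robot as it stands. Calls block until the motion is done:
- goto(position, orientation): joint-space move of the TCP to a pose.
- move_straight(position, vel=0.15, attitude=None, contact_N=None): straight line of the TCP; attitude=None keeps the orientation; vel is the mean speed in m/s. With contact_N (N) it stops when the force on the tool has changed by that much, and returns True; else False.
- move_joints(angles): joint-space move.
- grip(opening, strength=None): opening from 0.0 (shut) to 1.0 (fully open); strength is the grip in N (None keeps the last); returns when the fingers have stopped.
- sleep(seconds).
- inverse_kinematics(position, orientation): joint angles nearest the present ones, or None.
- grab_frame(name): name is "scene" or "top"; returns a dict with "image" (480x640x3 uint8, red, green, blue), "range_z" (480x640 float32, m along the optical axis (not along the pixel's ray), 0 where there is no reading), "fx", "fy", "cx", "cy" (pixels), "R" (3x3) and "t" (3): a world point X has camera coordinates R X + t. Camera axes: x right, y down, z forward; pixel columns grow to the right and rows downward; lengths in m; the calibration is good to about 2 mm. A picture is of the moment at which its call begins.
A pose or a line that the arm cannot do raises IKError and nothing moves.
- close_job(): hands the job in; it is judged then, once.
Trained networks look in a picture, given as the dict that the camera call returned (one of the last four; its "shot" number tells which), for a name from the list of things; names that differ only in an ending like _2 or _b are one class to them, and where a whole thing is asked for, a point or a joint stands for the part that bears it (a point fixed in the world has none). Each returns a list of dicts, best first, with "p" (0 to 1); they miss things now and then, are a little off and sometimes report something else, mostly with a low value. They report only what shows in the picture. A call takes as long as a camera call.
- masks_of(picture, label): "pixels" (480x640 bool, what is visible of it) and "extent" ([centre column, centre row, width, height] in pixels, round what is visible of it).
Readings, each from a call of its own:
- read_t(): time.
- read_joint_pos(): joint angles.
- read_joint_velocities(): joint speeds.
- read_effort(): joint torques, N m.
- read_tcp_pos(): TCP position.
- read_tcp_rot(): TCP orientation.
- read_wrist_force(): force on the tool from outside, world axes, zero at the start.
- read_torque(): the same for the moment, N m.
- read_opening(): opening from 0.0 (shut) to 1.0 (fully open).
- read_gripper_force(): force on a finger pad.
Only numpy, scipy, OpenCV 4.12 (cv2) and the standard library are available. Lean on these libraries where they do the work, as an engineer would, in place of code of your own. Each camera call takes 0.05 s, during which the arm holds its last target. There are 200 camera calls.

TASK

Unscrew the light-grey metal lid of the green stamp canister (anticlockwise, with as many regrips as it takes until it lifts free) and set it the right way up on the round cork mat. Take out the rubber stamp, press it gently onto the slip pad, centred in and square with the empty blue box and nowhere else on the page, then stand it back upright on its ink felt in the canister, leaving the lid on the mat for the next slip. Do not disturb the other things on the desk.

Things in the scene. Friction and masses are not known exactly. Their poses are not given: they have to be found in the camera images.
- canister: Green screw-top canister, held fast to the desk by a rubber suction foot 108 mm across. Origin: centre of its underside; z up. Body 95 mm across up to 22 mm, then a threaded neck 82 mm across, bore 66 mm, rim 44.5 mm above the desk. On its floor a fixed ink felt, 30 (x) by 52 (y) mm, its top 12 mm above the desk.
- lid: Loose hollow light-grey metal screw lid, 0.16 kg: skirt 92 mm across, 25 mm high; on it a knurled round crown. Origin: centre of its lower edge, z its axis; screwed on, 23.5 mm above the desk. It is on tight (about 0.6 N m), stays put when let go between twists, and lifts free after 3.6 rad anticlockwise (seen from above) in all, rising 3.1 mm per rad; farther, to 4.5 rad, does no harm.
- lid_crown (a point): Point on the lid's axis at the height to grip: 48 mm above its lower edge. The crown is a knurled cylinder 58 mm across that stands from 25 to 65.5 mm above the lid's lower edge; a wider shoulder (92 mm) lies below it.
- stamp: Loose rubber stamp, 70 mm high, 0.06 kg: wooden foot 24 (x) by 48 (y) by 14 mm high, round black handle with a bulb 26 mm across from 32 to 70 mm. Origin: centre of its underside (stamping face); z up. At the start it stands on the felt in the closed canister, its long side along the canister's y; its bulb stands 37 mm out of the neck once the lid is off.
- slips: Pad of delivery slips, 144 (x) by 104 (y) by 14 mm, fixed on the desk, red binding at its +x end, printed lines and one empty blue box. Origin: centre of its underside; z up.
- stamp_box (a point): Centre of the blue stamp box on the top page, 14 mm above the desk, 36 mm from the pad's centre towards its -x end. The box measures 48 mm along the pad's x and 72 mm along its y, so the stamp's long side lies along the pad's y.
- cork_mat: Round cork mat, 130 mm across, 4 mm thick, fixed on the desk. Origin: centre of its underside.
- stapler: Bystander: loose black stapler, 34x145x47 mm, at the back. Origin: centre of its underside.
- phone: Bystander: grey cordless phone in its cradle, loose, 165x85x46 mm, at the right. Origin: centre of its underside.
- keys: Bystander: loose bunch of keys lying flat, 110x121x8 mm, at the left. Origin: centre of its underside.
- glue_stick: Bystander: loose white glue stick standing upright, 28 mm across, 91 mm high, at the back. Origin: centre of its underside.
- magnifier: Bystander: loose reading glass lying flat, 79x178x17 mm, at the right front. Origin: centre of its underside.

How it is judged:
On the way, in this order (a step that is already met when the one before it is completed fails the run):
1. the lid is unscrewed and lifted clear of the canister (z of lid in the frame of canister above 0.06 m), for 0.05 s.
2. the lid stands the right way up on the cork mat, let go (horizontal distance between lid and cork_mat below 0.03 m and height (world z) of lid below 0.009 m and angle between lid's own z axis and vertical below 0.1 rad and contact force between the fingers and lid below 0.2 N), for 0.2 s.
3. the stamp is lifted out of the canister (height (world z) of stamp above 0.055 m), for 0.05 s.
4. the stamp is pressed flat on the pad with at least 3 N, its centre within 12 mm of the box's centre and within 0.25 rad of square (contact force between stamp and slips above 3 N and horizontal distance between stamp and stamp_box below 0.012 m and angle between the y axis of stamp and the y axis of slips, either way round below 0.25 rad and angle between stamp's own z axis and vertical below 0.12 rad), for 0.1 s.
At the end, for the whole second after the job is handed in: The lid rests right way up (within 0.1 rad) flat on the cork mat, centre within 30 mm of the mat's; the stamp rests upright (within 0.1 rad) on the felt in the canister, its underside below 16 mm, within 15 mm of the canister's axis (horizontal distance between lid and cork_mat below 0.03 m and height (world z) of lid below 0.009 m and angle between each of lid, stamp's own z axis and vertical below 0.1 rad and horizontal distance between stamp and canister below 0.015 m and height (world z) of stamp below 0.016 m and linear speed of each of stamp, lid below 0.02 m/s); the robot touches nothing.
It fails at once if the stamp touches the slip pad outside the box (centre more than 20 mm from the box's centre) (contact force between stamp and slips above 0.5 N and horizontal distance between stamp and stamp_box above 0.02 m).
It fails at once if the stamp is pressed on the pad with more than 50 N (contact force between stamp and slips above 50 N).
It fails at once if a bystander (stapler, phone, keys, glue stick, magnifier) is moved by more than 20 mm (distance of any of stapler, phone, keys, glue_stick, magnifier from where it was at the start of the episode above 0.02 m).
It also fails if it takes over 69 s, if anything falls off the work surface, if the arm or the gripper's body presses on something with over 40 N, if the wrist force passes 120 N, or if a joint passes its speed limit or range.

## Working session

There is one attempt and no reset: what is moved stays moved. The work goes in short steps, each a Python script; the robot and the scene stay as the last script left them, time stands still between calls to the robot, and variables do not carry over. Pictures are saved under pics/ and viewed, at most 13 in all, crops included, and the job is handed in when it is done.

```bash
ls; mkdir -p pics; cat > h.py <<'E'
from plant import *
import numpy as np, cv2
def world(f,mask):
    v,u=np.nonzero(mask&(f["range_z"]>0)); z=f["range_z"][v,u]
    c=np.stack([(u-f["cx"])/f["fx"]*z,(v-f["cy"])/f["fy"]*z,z],1)
    return (c-f["t"])@np.asarray(f["R"])
E
python3 - <<'E'
from h import *
for n in ("scene","top"):
    f=grab_frame(n); cv2.imwrite(f"pics/{n}0.png",f["image"][:,:,::-1])
    for l in ("canister","lid","slips","cork_mat","stapler","phone","keys","glue_stick","magnifier"):
        for m in masks_of(f,l)[:1]:
            P=world(f,m["pixels"]); 
            print(n,l,round(m["p"],2),np.round(m["extent"]),len(P),np.round([P.min(0),np.median(P,0),P.max(0)],3).tolist() if len(P) else "")
print(read_t(),read_tcp_pos(),read_tcp_rot())
try: print(tips_ahead)
except Exception as e: print(e)
E
```

```text
pics
plant.py
scene canister 0.86 [271. 216.  34.  13.] 298 [[0.542, 0.048, -0.007], [0.571, 0.08, 0.008], [0.643, 0.15, 0.028]]
scene lid 0.9 [271. 200.  34.  34.] 827 [[0.548, 0.067, -0.006], [0.584, 0.101, 0.05], [0.706, 0.245, 0.093]]
scene slips 0.62 [369. 272.  60.  46.] 1653 [[0.525, -0.331, -0.008], [0.597, -0.275, 0.012], [0.692, -0.212, 0.021]]
scene cork_mat 0.87 [266. 261.  48.  34.] 1198 [[0.383, -0.099, -0.006], [0.447, -0.037, 0.003], [0.515, 0.032, 0.012]]
scene stapler 0.75 [349. 223.  39.  36.] 714 [[0.702, -0.172, -0.007], [0.717, -0.104, 0.026], [0.782, 0.0, 0.052]]
scene phone 0.76 [436. 336.  59.  51.] 1869 [[0.458, -0.585, -0.007], [0.532, -0.551, 0.04], [0.625, -0.489, 0.053]]
scene keys 0.65 [167. 216.  31.  24.] 255 [[0.306, 0.254, -0.008], [0.36, 0.306, 0.001], [0.43, 0.349, 0.011]]
scene glue_stick 0.77 [326. 198.  12.  33.] 219 [[0.7, -0.029, -0.002], [0.71, -0.014, 0.055], [0.728, 0.003, 0.094]]
scene magnifier 0.74 [360. 363.  56.  54.] 878 [[0.34, -0.534, -0.003], [0.371, -0.408, 0.005], [0.42, -0.361, 0.02]]
top canister 0.71 [243. 220.  41.  40.] 257
[... 280 characters left out ...]
, [0.517, 0.033, 0.015]]
top stapler 0.66 [315. 172.  51.  13.] 650 [[0.706, -0.164, -0.002], [0.721, -0.093, 0.04], [0.74, -0.023, 0.056]]
top phone 0.88 [476. 245.  31.  62.] 1661 [[0.461, -0.579, -0.004], [0.541, -0.529, 0.043], [0.625, -0.493, 0.055]]
top keys 0.93 [164. 301.  40.  44.] 408 [[0.308, 0.251, -0.007], [0.357, 0.309, 0.003], [0.424, 0.358, 0.014]]
top glue_stick 0.53 [377. 220.  38.  54.] 1977 [[0.529, -0.323, -0.009], [0.602, -0.264, 0.014], [0.679, -0.207, 0.025]]
top magnifier 0.92 [441. 302.  62.  31.] 890 [[0.34, -0.527, -0.008], [0.374, -0.403, 0.006], [0.421, -0.355, 0.026]]
1.0 [0.25833677 0.62362242 0.256332  ] [ 3.14152649e+00 -3.76728573e-05  2.74881676e+00]
0.025
```

```bash
python3 - <<'E'
import cv2,numpy as np
a=cv2.imread("pics/scene0.png")[170:400,140:480]; b=cv2.imread("pics/top0.png")[150:330,140:520]
a=cv2.resize(a,None,fx=2.3,fy=2.3,interpolation=2); b=cv2.resize(b,None,fx=2.1,fy=2.1,interpolation=2)
cv2.imwrite("pics/a.png",a);cv2.imwrite("pics/b.png",b)
E
```

```text
(no output)
```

View pics/a.png

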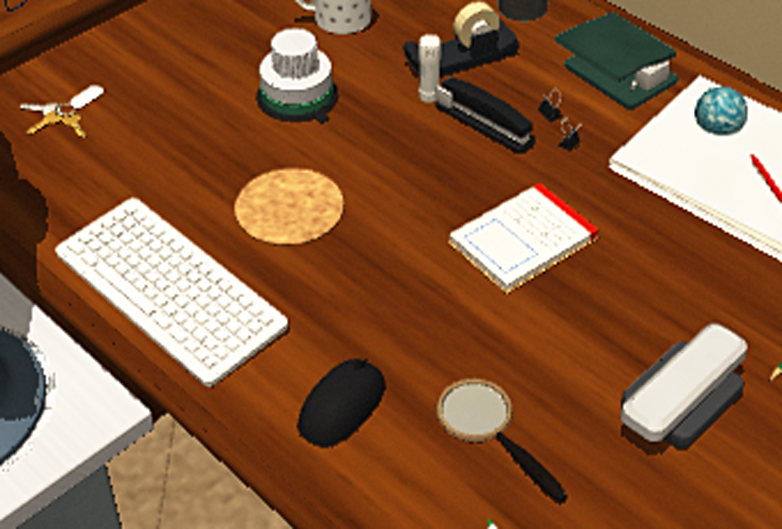

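View pics/b.png

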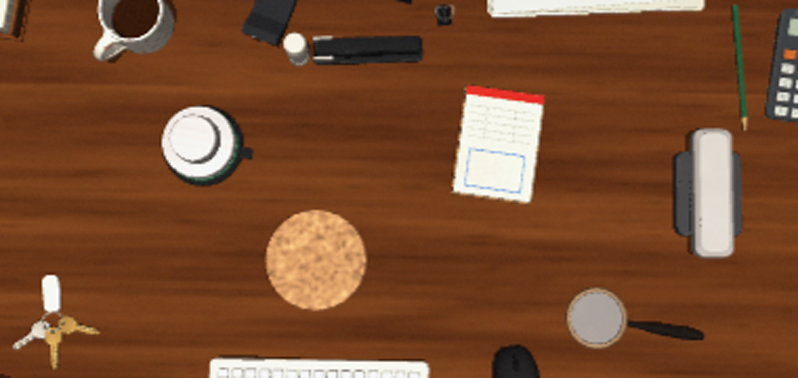

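```bash
cat >> h.py <<'E'
from scipy.optimize import least_squares
def pix(f,mask,z):
    """intersect pixel rays with plane z"""
    v,u=np.nonzero(mask); R=np.asarray(f["R"]); C=-R.T@f["t"]
    d=np.stack([(u-f["cx"])/f["fx"],(v-f["cy"])/f["fy"],np.ones(len(u))],1)@R
    return (C+d*((z-C[2])/d[:,2])[:,None])[:,:2]
def circ(P):
    h=cv2.convexHull(P.astype(np.float32))[:,0]
    (x,y),r=cv2.minEnclosingCircle(h.reshape(-1,1,2)); return np.round([x,y,r],4), np.round(h.mean(0),4)
E
python3 - <<'E'
from h import *
for n in ("scene","top"):
    f=grab_frame(n); R=np.asarray(f["R"]); print(n,"cam",np.round(-R.T@f["t"],3))
    full=np.ones((480,640),bool); W=np.zeros((480,640,3)); ok=f["range_z"]>0; W[ok]=world(f,full)
    near=np.hypot(W[...,0]-.595,W[...,1]-.11)<.075
    for lo,hi,z in((.08,.1,.089),(.042,.056,.0485)):
        m=near&(W[...,2]>lo)&(W[...,2]<hi); P=W[m]; print("lid",z,m.sum(),np.median(P[:,2]),circ(P[:,:2]),circ(pix(f,m,z)),P.mean(0).round(4))
    m=masks_of(f,"cork_mat")[0]["pixels"]; print("mat",circ(pix(f,m,.004)),pix(f,m,.004).mean(0))
    m=masks_of(f,"slips")[0]["pixels"]; P=pix(f,m,.014); print("slips",cv2.minAreaRect(P.astype(np.float32)))
    im=f["image"].astype(int); reg=(abs(W[...,0]-.6)<.12)&(abs(W[...,1]+.266)<.1)
    b=reg&(im[...,2]-im[...,0]>25); P=pix(f,b,.014); print("box",b.sum(),cv2.minAreaRect(P.astype(np.float32)))
    r=reg&(im[...,0]>180)&(im[...,1]<80); P=pix(f,r,.014); print("red",r.sum(),P.mean(0),cv2.minAreaRect(P.astype(np.float32)))
    k=near&(im.max(2)<45)&(W[...,2]<.03); P=pix(f,k,.003); 
    d=np.hypot(*(P-[.595,.11]).T); print("tab",P[np.argsort(d)[-8:]].round(3).tolist() if len(P) else 0)
E
```

```text
scene cam [-0.288 -0.967  1.126]
lid 0.089 213 0.08678408696104632 (array([0.597 , 0.1128, 0.0318]), array([0.5986, 0.1189], dtype=float32)) (array([0.5927, 0.1101, 0.0333]), array([0.5919, 0.1165], dtype=float32)) [0.5938 0.1134 0.0868]
lid 0.0485 283 0.04796033728038159 (array([0.5934, 0.1139, 0.0474]), array([0.5911, 0.1077], dtype=float32)) (array([0.5919, 0.112 , 0.0481]), array([0.5901, 0.1108], dtype=float32)) [0.5848 0.102  0.0481]
mat (array([ 0.4481, -0.0354,  0.0657]), array([ 0.4439, -0.0364], dtype=float32)) [ 0.44685949 -0.03719092]
slips ((0.5969617962837219, -0.2746635973453522), (0.11542817205190659, 0.15438209474086761), 81.4445571899414)
box 43 ((0.5677739381790161, -0.26443514227867126), (0.07339067757129669, 0.05011800304055214), 82.93096160888672)
red 100 [ 0.6682441  -0.28012202] ((0.6683053374290466, -0.2811413109302521), (0.10662867873907089, 0.010237234644591808), 82.67742156982422)
tab [[0.547, 0.136], [0.563, 0.154], [0.58, 0.057], [0.589, 0.054], [0.566, 0.158], [0.582, 0.055], [0.591, 0.052], [0.584, 0.053]]
top cam [ 0.43  -0.117  1.543]
lid 0.089 389 0
[... 294 characters left out ...]
32)) (array([0.5973, 0.1199, 0.0465]), array([0.6008, 0.1194], dtype=float32)) [0.5943 0.1166 0.0492]
mat (array([ 0.4506, -0.0302,  0.0655]), array([ 0.4496, -0.0306], dtype=float32)) [ 0.45056937 -0.03038398]
slips ((0.6027225255966187, -0.2640107572078705), (0.10695639997720718, 0.14573934674263), 82.93912506103516)
box 67 ((0.5692821741104126, -0.26133108139038086), (0.07354797422885895, 0.04997633397579193), 82.671875)
red 144 [ 0.6693174  -0.27488178] ((0.6695364117622375, -0.2742774486541748), (0.10055125504732132, 0.010967178270220757), 82.57778930664062)
tab [[0.55, 0.139], [0.587, 0.057], [0.584, 0.057], [0.555, 0.147], [0.558, 0.15], [0.553, 0.144], [0.582, 0.057], [0.561, 0.156]]
```

```bash
python3 - <<'E'
from h import *
for p in ((.596,.119,.0775),(.45,-.031,.06),(.569,-.262,.1)):
  for y in np.arange(-3,3.2,.75):
    q=inverse_kinematics(p,[np.pi,0,y]); print(p[0],y.round(2),None if q is None else np.round(q,2))
print(read_t())
E
python3 - <<'E'
from h import *
x,y=.596,.118
q=np.array(inverse_kinematics((x,y,.18),[np.pi,0,3.0])); q[6]-=3.5
print(q.round(2)); move_joints(q); print(read_t(),read_tcp_pos().round(4),read_tcp_rot().round(3))
move_straight((x,y,.0775),vel=.12,attitude=[np.pi,0,-.5])
f0=read_wrist_force(); print(read_t(),read_joint_pos().round(2),f0.round(1))
grip(0.0,30); print(read_t(),read_opening(),read_gripper_force(),(read_wrist_force()-f0).round(2),read_torque().round(2),read_tcp_pos().round(4))
f=grab_frame("scene"); cv2.imwrite("pics/g1.png",cv2.resize(f["image"][120:260,190:380,::-1],None,fx=4,fy=4,interpolation=2))
f=grab_frame("top"); cv2.imwrite("pics/g1t.png",f["image"][:,:,::-1])
E
```

```text
[-0.41  0.44  0.19  1.79 -0.1   0.93 -2.25]
3.4917 [0.5959 0.1192 0.1801] [-3.141  0.    -0.498]
4.5 [-0.39  0.56  0.16  1.86 -0.13  0.73 -2.22] [ 0.5  0.1 -0.8]
4.8667 0.6810057106942726 32.48667528199803 [-0.65  2.48  6.39] [ 0.57 -0.05  0.1 ] [0.5971 0.1191 0.0789]
```

View pics/g1.png

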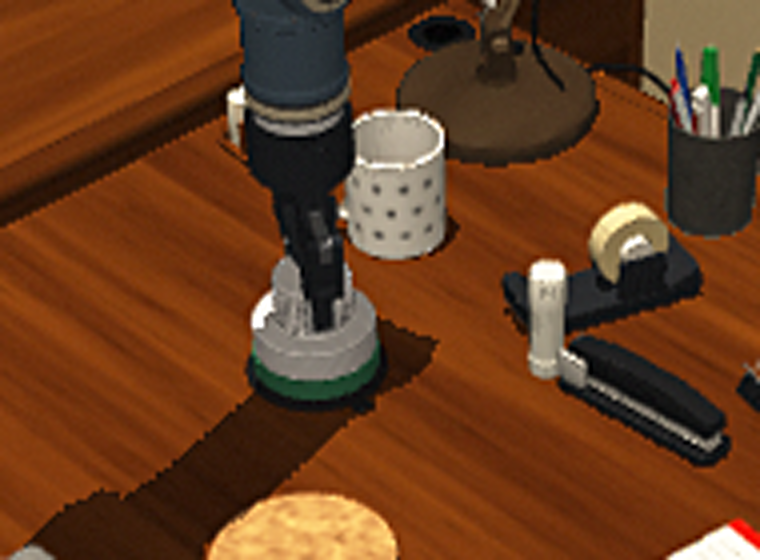

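```bash
python3 - <<'E'
from h import *
x,y=.597,.1195
grip(0.0,110); z0=.0775; n=8
for i in range(1,n+1):
    a=3.9*i/n
    move_straight((x,y,z0+.0031*min(a,3.7)),vel=.0031,attitude=[np.pi,0,-.5+a])
    print(round(read_t(),2),round(a,2),read_tcp_rot()[2].round(3),read_joint_pos()[6].round(2),read_wrist_force().round(1),read_torque().round(2),round(read_opening(),3))
E
```

```text
6.09 0.49 -0.014 -1.83 [2.  0.2 2.9] [ 0.13 -0.43 -0.02] 0.662
6.73 0.97 0.474 -1.43 [0.3 0.7 5.1] [ 0.18 -0.27  0.07] 0.657
7.37 1.46 0.962 -1.02 [0.6 0.2 4.3] [ 0.11 -0.14  0.06] 0.658
8.0 1.95 1.45 -0.62 [ 1.1 -0.1  5.4] [ 0.02 -0.04  0.1 ] 0.661
8.63 2.44 1.938 -0.21 [ 0.8 -1.2  6.2] [-0.14 -0.06  0.08] 0.656
9.27 2.92 2.425 0.2 [ 0.2 -0.3  7. ] [-0.19 -0.15  0.07] 0.66
9.9 3.41 2.913 0.61 [ 0.3 -0.8  6.5] [-0.18 -0.09  0.21] 0.661
10.53 3.9 -2.883 1.03 [-0.1 -1.9 10.4] [-0.39  0.04  0.07] 0.662
```

```bash
python3 - <<'E'
from h import *
p=read_tcp_pos(); print(p.round(4))
r=move_straight((.597,.1195,.115),vel=.04,contact_N=15)
print(r,read_t(),read_tcp_pos().round(4),read_wrist_force().round(1),round(read_opening(),3))
f=grab_frame("scene"); cv2.imwrite("pics/g2.png",cv2.resize(f["image"][120:260,190:380,::-1],None,fx=4,fy=4,interpolation=2))
E
```

```text
[0.5973 0.1191 0.0898]
True 10.8 [0.5971 0.1188 0.0908] [ 1.1 -0.1 -0.9] 0.654
```

View pics/g2.png

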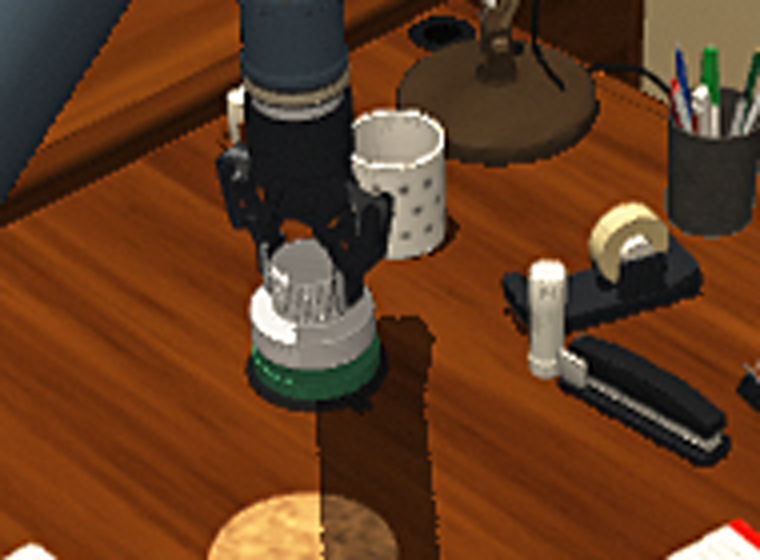

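```bash
python3 - <<'E'
from h import *
r=move_straight((.597,.1195,.115),vel=.04,contact_N=12)
print(r,read_t(),read_tcp_pos().round(4),read_wrist_force().round(1),round(read_opening(),3))
E
```

```text
False 11.5917 [0.5968 0.1193 0.115 ] [ 0.3 -0.6 -2.1] 0.66
```

```bash
python3 - <<'E'
from h import *
move_straight((.597,.1195,.165),vel=.12); print(read_t(),read_wrist_force().round(1))
move_straight((.451,-.031,.165),vel=.2); print(read_t(),read_joint_pos().round(2))
move_straight((.451,-.031,.072),vel=.12)
r=move_straight((.451,-.031,.045),vel=.02,contact_N=4)
print(r,read_t(),read_tcp_pos().round(4),read_wrist_force().round(1))
grip(1.0); print(read_t(),read_opening())
p=read_tcp_pos(); move_straight((p[0],p[1],.15),vel=.15)
q=inverse_kinematics((.597,.1195,.20),[np.pi,0,2.2]); print(read_t(),np.round(q,2))
# look
for n in ("scene","top"):
    f=grab_frame(n); cv2.imwrite(f"pics/l_{n}.png",cv2.resize(f["image"][150:330,180:400,::-1],None,fx=3.3,fy=3.3,interpolation=2))
    for l in("lid","stamp"):
      for m in masks_of(f,l)[:1]:
        P=world(f,m["pixels"]); print(n,l,m["p"],np.round(m["extent"]),len(P),np.round([P.min(0),np.median(P,0),P.max(0)],3).tolist())
E
```

```text
12.1583 [ 0.3 -0.3 -2. ]
13.3583 [ 0.81  0.39 -1.01  2.1   0.43  0.87  1.38]
True 15.0167 [ 0.4511 -0.031   0.06  ] [0.1 1.2 5.4]
15.425 0.9997765561709191
16.175 [ 0.2   0.49 -0.64  1.73  0.33  1.03  0.07]
scene lid 0.68 [267. 253.  37.  40.] 932 [[0.401, -0.082, -0.001], [0.435, -0.05, 0.031], [0.515, 0.009, 0.074]]
top stamp 0.71 [237. 219.  16.  18.] 190 [[0.573, 0.107, 0.007], [0.594, 0.118, 0.031], [0.623, 0.139, 0.086]]
```

View pics/l_scene.png

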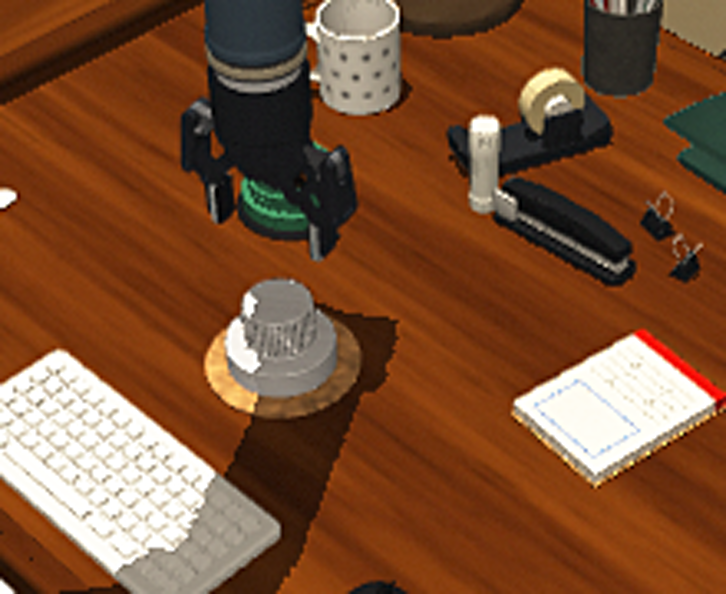

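View pics/l_top.png

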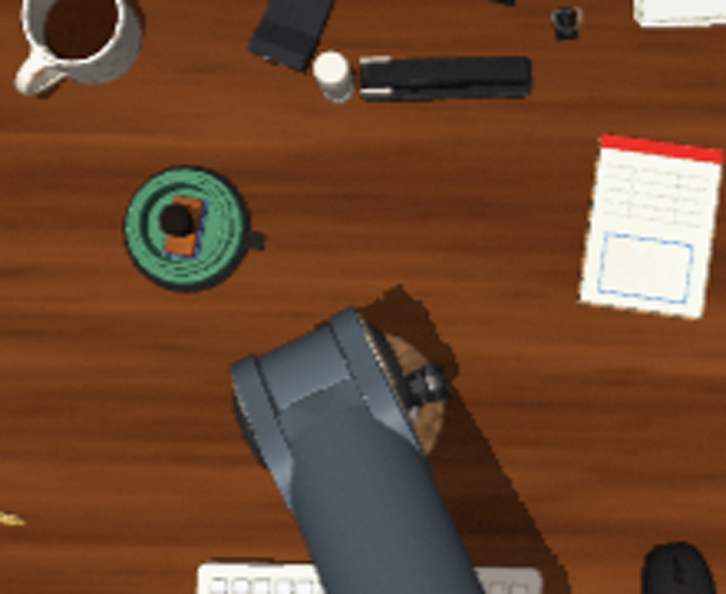

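```bash
python3 - <<'E'
from h import *
f=grab_frame("top"); full=np.ones((480,640),bool); W=np.zeros((480,640,3)); W[f["range_z"]>0]=world(f,full)
im=f["image"].astype(int); near=np.hypot(W[...,0]-.597,W[...,1]-.1195)<.06
hsv=cv2.cvtColor(f["image"],cv2.COLOR_RGB2HSV)
o=near&(hsv[...,0]<20)&(hsv[...,1]>120)&(hsv[...,2]>100)&(np.hypot(W[...,0]-.597,W[...,1]-.1195)<.036)
P=pix(f,o,.026); r=cv2.minAreaRect(P.astype(np.float32)); print("foot",o.sum(),r)
k=near&(im.max(2)<50)&(W[...,2]>.06); P=pix(f,k,.078); print("bulb",k.sum(),circ(P),P.mean(0),W[k].mean(0))
g=near&(im[...,1]-im[...,0]>30)&(W[...,2]>.036)&(W[...,2]<.055); print("neck",g.sum(),circ(pix(f,g,.0445)))
tab=(abs(W[...,0]-.585)<.03)&(abs(W[...,1]-.055)<.012)&(im.max(2)<60);P=pix(f,tab,.003);print("tab",tab.sum(),P.mean(0),np.arctan2(*(P.mean(0)-[.597,.1195])[::-1]))
m=np.zeros((180,220,3),np.uint8); c=f["image"][195:245,215:265,::-1].copy(); cv2.imwrite("pics/st.png",cv2.resize(c,None,fx=11,fy=11,interpolation=0))
E
```

```text
foot 66 ((0.5977205634117126, 0.11959680914878845), (0.02288939617574215, 0.04704905301332474), 81.35491180419922)
bulb 67 (array([0.5963, 0.1182, 0.0122]), array([0.5951, 0.1181], dtype=float32)) [0.59665775 0.11796973] [0.59657691 0.11785414 0.0786652 ]
neck 258 (array([0.5973, 0.1198, 0.0416]), array([0.5945, 0.1185], dtype=float32))
tab 19 [0.58843819 0.06139727] -1.7170999111533911
```

View pics/st.png

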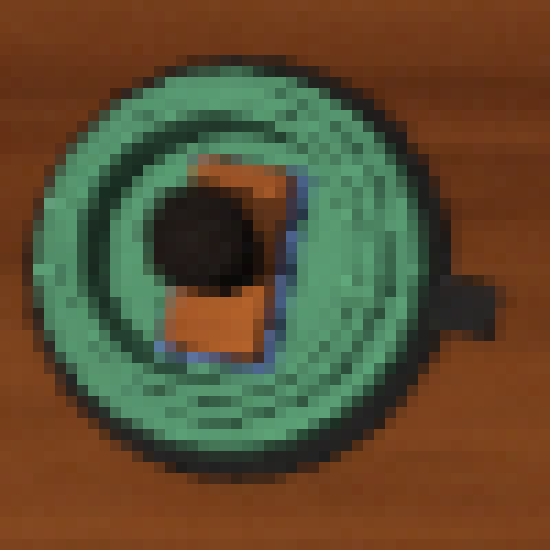

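```bash
python3 - <<'E'
from h import *
x,y,g=.597,.119,.75
goto((x,y,.16),[np.pi,0,g]); grip(.8); print(read_t(),read_joint_pos().round(2))
f0=read_wrist_force()
print(move_straight((x,y,.072),vel=.1,contact_N=6),read_tcp_pos().round(4),(read_wrist_force()-f0).round(1))
grip(0.0,50); print(read_t(),round(read_opening()*85,1),(read_wrist_force()-f0).round(1))
move_straight((x,y,.165),vel=.08); print(read_t(),round(read_opening()*85,1),(read_wrist_force()-f0).round(2),read_tcp_pos().round(4))
f=grab_frame("scene"); a=f["image"][100:260,190:380,::-1]
f=grab_frame("top"); b=f["image"][150:310,150:340,::-1]
cv2.imwrite("pics/s.png",cv2.resize(np.hstack([a,b]),None,fx=2.1,fy=2.1,interpolation=2))
for yw in(g+1.593,): print(np.round(inverse_kinematics((.5685,-.2605,.11),[np.pi,0,yw]),2))
E
```

```text
19.0583 [-0.04  0.48 -0.3   1.78  0.17  0.91 -1.24]
False [0.5976 0.1192 0.0727] [ 0.2  0.8 -0.1]
20.575 23.1 [0.1 1.3 3.4]
21.8917 22.8 [ 0.68  1.1  -1.12] [0.5966 0.1189 0.1643]
[ 0.77  0.62 -0.58  1.76  0.42  0.89  0.78]
```

View pics/s.png

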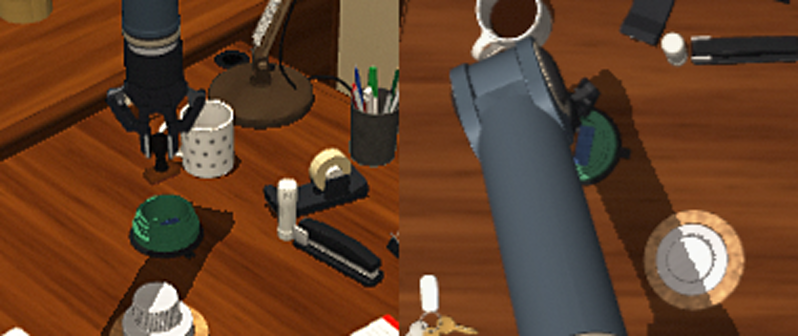

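```bash
python3 - <<'E'
from h import *
bx,by=.5685,-.2605; yw=.75+1.593
goto((bx,by,.15),[np.pi,0,yw]); move_straight((bx,by,.095),vel=.1)
print(read_t(),read_tcp_pos().round(4),read_tcp_rot().round(3))
f=grab_frame("scene"); cv2.imwrite("pics/p.png",cv2.resize(f["image"][200:320,300:460,::-1],None,fx=4.5,fy=4.5,interpolation=2))
for m in masks_of(f,"stamp")[:1]:
    P=world(f,m["pixels"]); print(m["p"],np.round([P.min(0),np.median(P,0),P.max(0)],3).tolist())
E
```

```text
24.475 [ 0.5689 -0.2604  0.0952] [3.141 0.    2.343]
0.5 [[0.53, -0.287, -0.004], [0.561, -0.268, 0.046], [0.615, -0.203, 0.121]]
```

View pics/p.png

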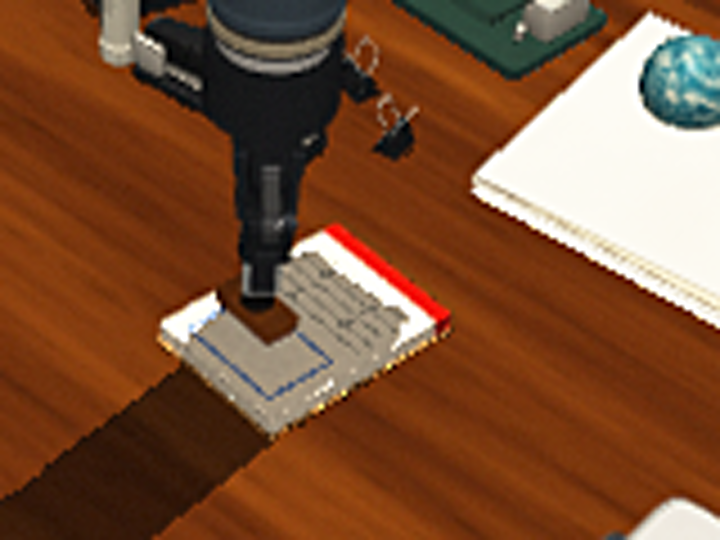

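```bash
python3 - <<'E'
from h import *
bx,by=.5685,-.2605
move_straight((bx,by,.08),vel=.05); f0=read_wrist_force()
r=move_straight((bx,by,.066),vel=.01,contact_N=10)
for i in range(3): sleep(.15); print(r,read_t(),read_tcp_pos().round(4),(read_wrist_force()-f0).round(1))
f=grab_frame("scene"); cv2.imwrite("pics/p2.png",cv2.resize(f["image"][200:320,300:460,::-1],None,fx=4.5,fy=4.5,interpolation=2))
E
```

```text
True 25.925 [ 0.5687 -0.2603  0.0746] [-0.2  0.2  6. ]
True 26.075 [ 0.5687 -0.2603  0.0746] [ 0.6 -0.1  6.4]
True 26.225 [ 0.5687 -0.2603  0.0746] [ 0.2 -0.1  7.2]
```

View pics/p2.png

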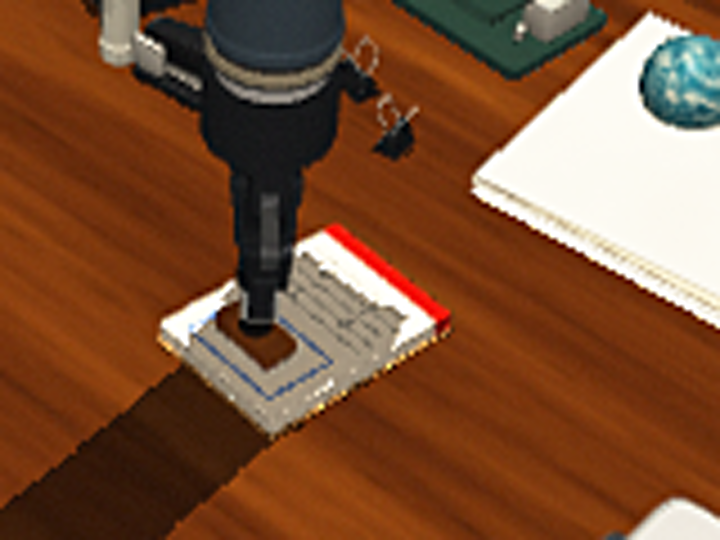

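```bash
python3 - <<'E'
from h import *
bx,by=.5687,-.2603
f0=read_wrist_force(); r=move_straight((bx,by,.070),vel=.008,contact_N=5); sleep(.3); print(r,(read_wrist_force()-f0).round(1),read_tcp_pos().round(4))
move_straight((bx,by,.15),vel=.1)
x,y,g=.597,.119,.75
goto((x,y,.165),[np.pi,0,g]); move_straight((x,y,.09),vel=.1); f0=read_wrist_force()
print(read_t(),read_tcp_pos().round(4))
r=move_straight((x,y,.068),vel=.015,contact_N=4); print(r,read_t(),read_tcp_pos().round(4),(read_wrist_force()-f0).round(1))
E
```

```text
True [ 1.6  0.1 -0.1] [ 0.5687 -0.2603  0.0746]
30.4 [0.5975 0.1192 0.0906]
True 31.475 [0.5972 0.119  0.0726] [-1.6  0.2  5.5]
```

```bash
python3 - <<'E'
from h import *
grip(.75); sleep(.2); p=read_tcp_pos(); move_straight((p[0],p[1],.2),vel=.08)
goto((.5,.35,.3),[np.pi,0,.75]); print(read_t(),read_wrist_force().round(1))
f=grab_frame("top"); b=f["image"][150:330,180:420,::-1]; cv2.imwrite("pics/e.png",cv2.resize(b,None,fx=3.2,fy=3.2,interpolation=2))
full=np.ones((480,640),bool); W=np.zeros((480,640,3)); W[f["range_z"]>0]=world(f,full); im=f["image"].astype(int)
k=(np.hypot(W[...,0]-.597,W[...,1]-.1195)<.035)&(im.max(2)<50)&(W[...,2]>.06); print("bulb",k.sum(),circ(pix(f,k,.078)),W[k].max(0))
l=(np.hypot(W[...,0]-.45,W[...,1]+.03)<.06)&(W[...,2]>.06); print("lid",l.sum(),circ(pix(f,l,.0695)),np.median(W[l][:,2]))
E
```

```text
34.9417 [-0.8 -0.1 -0.4]
bulb 69 (array([0.5963, 0.118 , 0.0123]), array([0.5953, 0.1186], dtype=float32)) [0.60794452 0.12821378 0.08807142]
lid 377 (array([ 0.4511, -0.0294,  0.029 ]), array([ 0.4478, -0.0308], dtype=float32)) 0.0697813104690196
```

View pics/e.png

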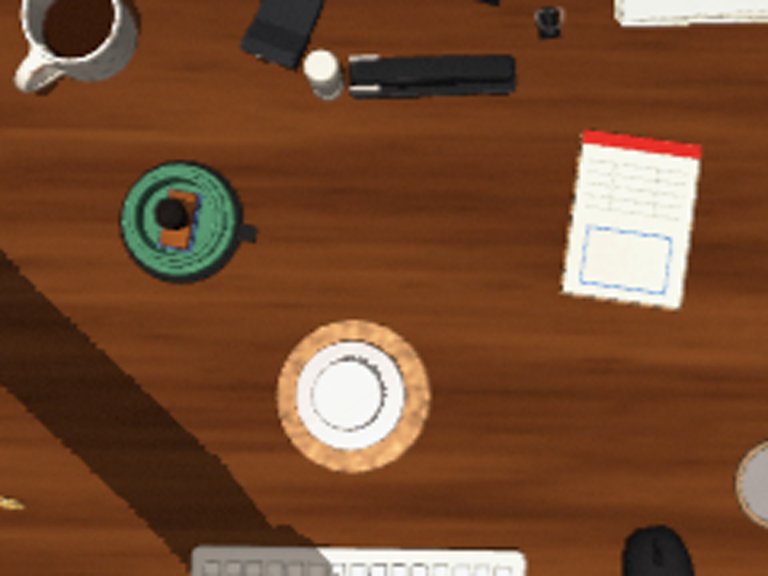

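```bash
python3 -c "
from plant import *
print(close_job())"
```

```text
the job is handed in; nothing more can be done
None
```

I unscrewed the lid and set it upright on the cork mat, pressed the stamp in the blue box at about 6–7 N, and stood it back on its felt. The job is handed in at about 35 s; the verdict was not shown, and no ink mark showed on the page in the last picture.

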